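Start the recessed quarter-turn screw in the fixture block

ROBOT

A 7-joint arm with a two-finger parallel gripper is mounted at the origin on a cart in front of the work surface, level with it; the furniture and walls round the work are solid. World frame = base frame: x ahead of the robot, y to its left, z up, the work surface at z = 0. Lengths are in m, angles in degrees, forces in N, time in s.
With the tool pointing down it reaches from about 0.425 to 0.825 m from the base axis. Payload 3.6 kg.
Tool frame: the origin (TCP) lies on the front face of the gripper's body, between the roots of the fingers; the fingertips stand 84 mm ahead of it and the grasp point (between the pads) lies grip_depth ahead of it (grip_depth is the distance from the TCP to the grasp point, in m); z points along the fingers, y is the line along which they close (so a half turn about z gives the same grasp; the last joint's range is limited). The gripper opens to 93 mm and grips with 3 to 60 N. Pads are 15 mm wide; open, the fingers measure 128 mm over their backs; the gripper's body (75 mm by 188 mm) begins 65 mm behind the grasp point.
Start: joints at [66.893, 35.231, -0.722, 81.555, 0.464, 63.22, -2.315], TCP at [0.239, -0.604, 0.303] pointing down, gripper open.
Joint ranges: [-178.69, 178.69], [-17.37, 117.87], [-77.05, 75.6], [15.02, 138.74], [-78.02, 258.01], [0.78, 113.62], [-162.83, 162.83]. Speed limits (degrees/s): [159.86, 159.86, 180, 180, 180, 180, 180].

INTERFACE

Orientations are given as a 3x3 rotation matrix whose columns are the frame's x, y, z axes.
In Python, from workcell import * gives the robot as it stands. The module is installed in compiled form; this text tells all that it offers.
- The arm moves only by the shell command python3 -m crank 'ROWS' [FORCE]. ROWS is JSON, a list of rows, each a list of 7 numbers: the turn, a rotation vector about the world's x, y, z in degrees, then the shift along the world's x, y, z in cm, then the finger opening in cm, from 0 to 9.3. In form: [[wx, wy, wz, dx, dy, dz, fingers], ...]. A call has exactly 8 rows; each row is the pose to reach, as a shift and turn from the pose commanded when the call began; what a row does not reach only later rows make up. A row lasts 1/12 s, in which the tool goes at most 41.7 mm and 7.16 degrees, less where a joint would pass 70% of its speed; a pose out of reach is approached as far as the arm can. A call with a gripper value outside its range is refused whole. The fingers move at their own pace and stop on an object; FORCE is the grip in N (left out, the last holds). Time passes only in rows, so rows that repeat a pose let the fingers close, or fill a call up. It gives the time, the measured TCP pose, the force, the opening and the grip force at its end, in the units of the state.
- state(): the state, without advancing time (a new reading comes with each control period).
- camera(name): name is "scene" or "top" or "wrist"; returns a dict with "color" (384x512x3 uint8, red, green, blue), "range_z" (384x512 float32, m along the optical axis (not along the pixel's ray), 0 where there is no reading), "vertical_fov" (degrees; the focal length in pixels is half the picture's height over the tangent of half this angle, whatever the lens; pixels are square), "cx", "cy" (the principal point, pixels), "distortion" ([k1, k2, p1, p2, k3] as OpenCV has them; the pictures are not rectified), "R" (3x3) and "t" (3): a world point X has camera coordinates R X + t. Camera axes: x right, y down, z forward; pixel columns grow to the right and rows downward; lengths in m; the calibration is good to about 2 mm. A picture is of the moment at which its call begins.
- hand_in(): hands the job in; it is judged then, once.
The state is a dict: "t": time; "joint_pos": joint angles; "qd": joint speeds; "joint_efforts": joint torques, N m; "tcp_pos": TCP position; "orientation": TCP orientation; "wrist_force": force on the tool from outside, world axes, zero at the start; "torque": the same for the moment, N m; "gripper_width": finger opening in m; "finger_force": force on a finger pad.
Only numpy, scipy, OpenCV 4.12 (cv2) and the standard library are available. Lean on these libraries where they do the work, as an engineer would, in place of code of your own. Each camera call takes 0.05 s, during which the arm holds its last target. There are 200 camera calls.

TASK

Two quarter-turn screws stand in the wooden stand. Take the long one by its flat head, lower it upright into the deep well of the metal fixture block with its head in line with the two dark lines beside the mouth, until its foot has gone through the slot right down to the bottom without being forced, and start it with about a quarter turn clockwise (seen from above). Leave it standing there, and leave the short screw in the stand.

Things in the scene. Friction and masses are not known exactly. Their poses are not given: they have to be found in the camera images.
- long_screw: Long quarter-turn screw, steel, 144 mm tall, 0.1-0.2 kg. Origin: centre of the foot's underside; z up the shank, x along foot and head (a half turn about z changes nothing). Foot 26 (x) x 8 x 10 mm; shank 12 mm thick; collar 28 mm wide at z 50 to 68 mm; flat dark head 46 (x) x 14 (y) mm at z 110 to 144 mm, gripped across its 14 mm. Starts upright in a slot of the stand, x along the stand's x.
- short_screw: Short quarter-turn screw, a bystander: like the long one but 110 mm tall (head at z = 76 to 110 mm). It stands in the other slot of the stand; which slot is which varies.
- screw_stand: Fixed wooden stand, 160 mm (x) by 55 mm (y), 44 mm high. Origin: centre of its underside, z up. Two slots, 30 mm (x) by 15 mm (y), at x = -42 and +42 mm, floor at z = 8 mm, on which the screws stand.
- well_block: Fixed metal fixture block, 100 (x) x 80 (y) mm, 80 mm high. Origin: centre of its underside, z up. In its middle a vertical round well 34 mm wide, with a funnel-shaped guide bush on top (rim at z = 94 mm, 52 mm wide inside). At z = 38 to 30 mm in the well a slot, 34 mm long (x) and 16 mm wide (y). Two dark lines on the top face beside the mouth, at x = +40 and -40 mm, mark the slot's direction, x.
- well_floor (a point): Centre of the well's floor, 12 mm above the block's underside, axes as the block's. The foot rests here after passing the slot, which it does when the screw's x is within about 15 degrees of the block's x, either way round. Below the slot the foot turns easily clockwise from above (yaw decreasing) by 90 to 105 degrees to a stop, not anticlockwise, and is then caught under the slot's edges.
Mind the look-alikes: they are no part of the job. What is shaped like the long_screw but purple is not meant. Leave any pink look-alike of the well_block alone.

How it is judged (in metres and radians):
On the way:
1. the long screw's foot has gone through the slot to the bottom of the well (z of long_screw in the frame of well_block below 0.024 m and horizontal distance between long_screw and well_block below 0.012 m and angle between long_screw's own z axis and vertical below 0.2 rad and angle between the x axis of long_screw and the x axis of well_block, either way round below 0.5 rad), for 0.1 s.
At the end, for the whole second after the job is handed in: The long screw is released and at rest in the well: foot within 12 mm of its axis and less than 24 mm above the block's underside, lean under 0.2 rad, head turned over 0.87 rad from the slot line. The short screw stands in its slot, moved under 30 mm, lean under 0.2 rad (z of long_screw in the frame of well_block below 0.024 m and horizontal distance between long_screw and well_block below 0.012 m and angle between each of long_screw, short_screw's own z axis and vertical below 0.2 rad and angle between the x axis of long_screw and the x axis of well_block, either way round above 0.87 rad and linear speed of long_screw below 0.02 m/s and distance of short_screw from where it was at the start of the episode below 0.03 m); the robot touches nothing.
It fails at once if the short screw is taken out of the stand (distance of short_screw from where it was at the start of the episode above 0.04 m).
It fails at once if the screw is forced against the block (over 60 N) (contact force between long_screw and well_block above 60 N).
It also fails if it takes over 58 s, if anything falls off the work surface, if the arm or the gripper's body presses on something with over 40 N, if the wrist force passes 120 N, or if a joint passes its speed limit or range.

## Working session

There is one attempt and no reset: what is moved stays moved. The work goes in short steps, Python scripts to look and compute and a shell command to move; the robot and the scene stay as the last step left them, time stands still between calls to the robot, and variables do not carry over. Pictures are saved under pics/ and viewed, at most 10 in all, crops included, and the job is handed in when it is done.

```bash
mkdir -p pics
cat > h.py <<'E'
from workcell import *
import numpy as np, cv2
def save(c,n): cv2.imwrite('pics/'+n,c['color'][:,:,::-1])
def K(c):
    f=192/np.tan(np.radians(c['vertical_fov']/2)); return np.array([[f,0,c['cx']],[0,f,c['cy']],[0,0,1.]])
def rays(c,px):
    u=cv2.undistortPoints(np.array(px,float).reshape(-1,1,2),K(c),np.array(c['distortion'],float)).reshape(-1,2)
    R=np.array(c['R']);t=np.array(c['t'])
    return -R.T@t, np.c_[u,np.ones(len(u))]@R
def plane(c,px,z):
    o,d=rays(c,px); return o+d*((z-o[2])/d[:,2])[:,None]
def pts(c):
    v,u=np.mgrid[:384,:512]; o,d=rays(c,np.c_[u.ravel(),v.ravel()])
    return (o+d*c['range_z'].reshape(-1,1)).reshape(384,512,3)
E
python3 - <<'E'
from h import *
a=camera('scene');b=camera('top')
save(a,'a.png');save(b,'b.png')
np.save('b.npy',b,allow_pickle=True);np.save('a.npy',a,allow_pickle=True)
cv2.imwrite('pics/ab.png',np.hstack([a['color'],b['color']])[:,:,::-1][:, :]) 
s=state();print(s)
for c in(a,b):print(c['vertical_fov'],c['cx'],c['cy'],c['distortion'],-np.array(c['R']).T@c['t'])
E
```

```text
{'t': 0.1, 'joint_pos': array([66.8939264 , 35.28350939, -0.72354175, 81.62938168,  0.46585732,
       63.21942061, -2.31528962]), 'qd': array([ 0.01652572, -0.05280325, -0.00641864, -0.15632618,  0.04477913,
        0.02751117, -0.06980151]), 'joint_efforts': array([ 1.27701855e-04, -4.60041332e+01,  2.09972248e-01, -1.66244745e+01,
       -6.10961812e-02,  1.68974488e-02,  9.44186604e-05]), 'tcp_pos': array([ 0.23897955, -0.60393351,  0.30171498]), 'orientation': array([[ 9.29826101e-01,  3.67998174e-01, -8.75040411e-04],
       [ 3.67999212e-01, -9.29823771e-01,  2.08220491e-03],
       [-4.73857692e-05, -2.25810265e-03, -9.99997449e-01]]), 'wrist_force': array([-0.12693013, -0.31190767,  0.3542919 ]), 'torque': array([ 0.01193478, -0.05118511, -0.00311869]), 'finger_force': 0.0, 'gripper_width': 0.09321051916642288}
55.71949506613686 260.3189390754664 191.89428788131474 [-0.02450764  0.          0.          0.          0.        ] [1.55703768 0.0361156  0.51258944]
44.66748450758288 261.68978185775023 206.78536240550167 [0.01841975 0.         0.         0.         0.        ] [ 0.36308773 -0.00944255  1.28108731]
```

View pics/a.png

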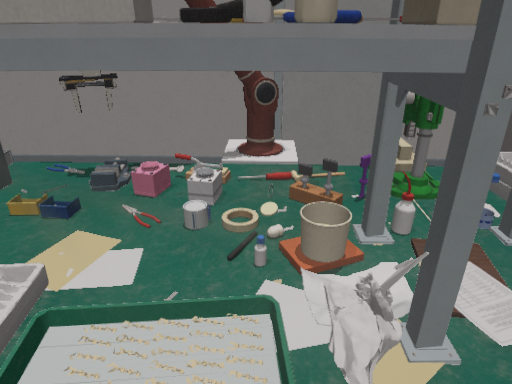

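View pics/b.png

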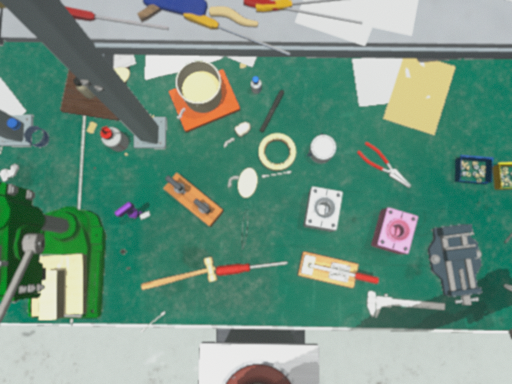

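Scene view: the stand is at (316,190), with the short screw's head at (305,170) and the taller one at (330,165). The metal block is at (205,183). The look-alikes are the pink block at (152,178) and the purple screw at (365,175). In the top view the stand is at (193,198), the block at (324,208), the pink block at (397,230) and the purple screw at (128,210).

Long screw candidates: scene (330,165) tall dark head, (305,170) short, (365,175) purple. I choose (330,165), which is top (178,185), and check it in a crop.

Run:
```python
from h import *
a=np.load('a.npy',allow_pickle=True).item();b=np.load('b.npy',allow_pickle=True).item()
A=cv2.resize(a['color'][140:215,270:380],None,fx=5,fy=5,interpolation=2)[:375]
B=cv2.resize(b['color'][165:240,155:265],None,fx=5,fy=5,interpolation=2)
C=cv2.resize(b['color'][175:240,285:355],None,fx=5,fy=5,interpolation=2)
cv2.imwrite('pics/c1.png',cv2.resize(np.vstack([A,B]),None,fx=.79,fy=.79)[:,:,::-1])
cv2.imwrite('pics/c2.png',C[:,:,::-1])
P=pts(b); 
def rect(m,n):
    q=P[m]; r=cv2.minAreaRect(q[:,:2].astype(np.float32)); print(n,len(q),np.round(q.mean(0),4),r, 'z',np.percentile(q[:,2],[5,50,95]).round(4))
roi=np.zeros((384,512),bool);roi[165:230,155:230]=1
z=P[...,2]
for lo,hi in((.135,.17),(.10,.135),(.034,.054)): 
    m=roi&(z>lo)&(z<hi); 
    if m.sum()>5: rect(m,(lo,hi))
roi[:]=0;roi[180:238,298:350]=1
for lo,hi in((.072,.086),(.088,.1)): rect(roi&(z>lo)&(z<hi),('blk',lo))
PA=pts(a); roi[:]=0; roi[150:205,285:350]=1
for n,(u0,u1,v0,v1) in dict(tall=(320,340,155,178),short=(295,318,160,180)).items():
    q=PA[v0:v1,u0:u1].reshape(-1,3); c=a['color'][v0:v1,u0:u1].reshape(-1,3).max(1); q=q[(c<110)&(q[:,2]>.05)&(q[:,0]>.3)]; print(n,len(q),q.mean(0).round(3),q.max(0).round(3),q.min(0).round(3))
```

```text
(0.135, 0.17) 110 [0.5563 0.2152 0.1504] ((0.5571433901786804, 0.21605640649795532), (0.046496376395225525, 0.013735614717006683), 52.34031295776367) z [0.1463 0.1507 0.1551]
(0.1, 0.135) 111 [0.5076 0.1528 0.1176] ((0.5304570198059082, 0.1817905157804489), (0.12626220285892487, 0.013975881040096283), 51.90481948852539) z [0.1109 0.1174 0.1248]
(0.034, 0.054) 941 [0.5287 0.1799 0.0439] ((0.5316438674926758, 0.18343177437782288), (0.1608906388282776, 0.05485102906823158), 51.967247009277344) z [0.0399 0.044  0.0482]
('blk', 0.072) 865 [ 0.5073 -0.1613  0.0803] ((0.5087834596633911, -0.16231416165828705), (0.08021563291549683, 0.10058152675628662), 80.60443878173828) z [0.0762 0.0804 0.0845]
('blk', 0.088) 180 [ 0.5093 -0.1637  0.0924] ((0.5167193412780762, -0.1640351116657257), (0.05808218568563461, 0.07446558773517609), 75.83026123046875) z [0.0884 0.0924 0.0968]
tall 202 [0.572 0.214 0.141] [1.557 0.237 0.513] [0.545 0.036 0.1  ]
short 174 [0.517 0.151 0.106] [1.557 0.172 0.513] [0.497 0.036 0.073]
```

View pics/c1.png

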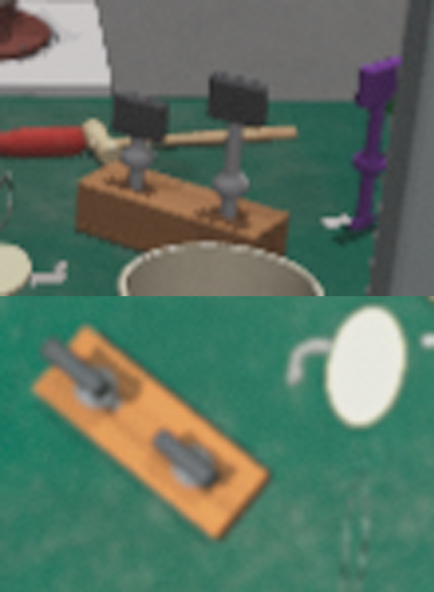

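View pics/c2.png

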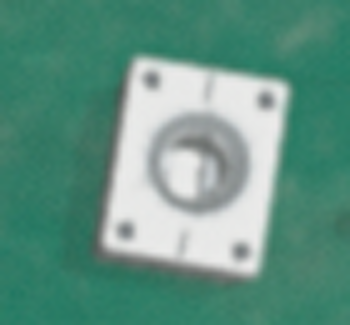

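The close crop confirms it: the tall dark head at scene (330,165) is the long screw, its top at z≈0.152, and the short one is at the other slot. The block's lines run at about -9.5°. Before moving I'll check how much room the gantry post and tall neighbours leave.

Run:
```python
from h import *
a=np.load('a.npy',allow_pickle=True).item();b=np.load('b.npy',allow_pickle=True).item()
for c in (a,b):
    P=pts(c)[c['range_z']>.05]
    m=(P[:,2]>.17)&(P[:,0]>.3)&(P[:,0]<.85)&(abs(P[:,1])<.45); Q=P[m]
    g=np.round(Q/.05).astype(int); u,n=np.unique(g[:,:2],axis=0,return_counts=True)
    for k,nn in zip(u,n):
        if nn>4:
            zz=Q[(g[:,:2]==k).all(1),2]; print(k*.05,nn,zz.min().round(2),zz.max().round(2))
    print()
# block refinement: bright top face & dark lines in top view
p=plane(b,[[285+183/5,175+240/5],[285+210/5,175+85/5]],.08);d=p[1]-p[0];print(p,p.mean(0),np.degrees(np.arctan2(d[1],d[0])))
# rim circle centre
p=plane(b,[[285+198/5,175+163/5]],.094);print(p)
```

```text
[0.7 0.3] 552 0.17 0.56
[0.7 0.4] 5 0.17 0.18
[0.75 0.2 ] 8 0.52 0.52
[0.75 0.25] 24 0.52 0.53
[0.75 0.3 ] 1816 0.17 0.56
[0.75 0.35] 467 0.17 0.52
[ 0.8  -0.15] 78 0.52 0.53
[ 0.8  -0.05] 26 0.52 0.52
[0.8 0. ] 50 0.52 0.52
[0.8  0.05] 71 0.52 0.54
[0.8 0.1] 8 0.52 0.54
[0.8  0.15] 63 0.52 0.54
[0.8 0.2] 42 0.52 0.54
[0.8  0.25] 30 0.52 0.53
[0.8 0.3] 195 0.37 0.53
[ 0.85 -0.15] 18 0.52 0.52
[0.85 0.15] 75 0.52 0.54
[0.85 0.2 ] 165 0.52 0.54
[0.85 0.3 ] 84 0.4 0.43

[ 0.7  -0.05] 40 0.52 0.53
[0.7 0.3] 4066 0.17 0.72
[0.7  0.35] 953 0.17 0.71
[ 0.75 -0.45] 171 0.46 0.51
[ 0.75 -0.4 ] 942 0.45 0.52
[ 0.75 -0.35] 936 0.45 0.52
[ 0.75 -0.3 ] 942 0.46 0.52
[ 0.75 -0.25] 963 0.45 0.52
[ 0.75 -0.2 ] 952 0.46 0.52
[ 0.75 -0.15] 1029 0.45 0.53
[ 0.75 -0.1 ] 1006 0.45 0.52
[ 0.75 -0.05] 891 0.46 0.52
[0.75 0.  ] 964 0.46 0.53
[0.75 0.05] 1026 0.45 0.54
[0.75 0.1 ] 1054 0.46 0.53
[0.75 0.15] 933 0.45 0.53
[0.75 0.2 ] 962 0.45 0.53
[0.75 0.25] 990 0.46 0.53
[0.75 0.3 ] 1397 0.17 0.66
[0.75 0.4 ] 299 0.5 0.52
[0.75 0.45] 311 0.49 0.52
[ 0.8  -0.45] 89 0.51 0.52
[ 0.8 -0.4] 780 0.51 0.52
[ 0.8  -0.35] 765 0.51 0.52
[ 0.8 -0.3] 765 0.51 0.52
[ 0.8  -0.25] 715 0.51 0.52
[ 0.8 -0.2] 682 0.51 0.53
[ 0.8  -0.15] 658 0.52 0.53
[ 0.8 -0.1] 658 0.52 0.53
[ 0.8  -0.05] 695 0.51 0.53
[0.8 0. ] 671 0.51 0.53
[0.8  0.05] 599 0.51 0.54
[0.8 0.1] 573 0.51 0.54
[0.8  0.15] 641 0.51 0.54
[0.8 0.2] 606 0.51 0.54
[0.8  0.25] 580 0.51 0.53
[0.8 0.3] 605 0.51 0.53
[0.8  0.35] 117 0.51 0.53
[0.8  0.45] 143 0.51 0.54

[[ 0.46816787 -0.15761762  0.08      ]
 [ 0.54912666 -0.17155122  0.08      ]] [ 0.50864726 -0.16458442  0.08      ] -9.76535724671466
[[ 0.5065474  -0.16351801  0.094     ]]
```

Post is at x 0.69–0.76, y 0.28–0.36, and the beam at z>0.45 and x>0.73, so the grasp at (0.557, 0.216) is clear. I'll swing over at z≈0.3 and turn +210° so the last joint keeps room for the clockwise turn later.

```bash
python3 -m crank '[[0,0,6.5,2.2,2.1,0,9.3],[0,0,13,4.5,4.2,0,9.3],[0,0,19.5,6.8,6.4,0,9.3],[0,0,26,9,8.5,0,9.3],[0,0,32.5,11.2,10.6,0,9.3],[0,0,39,13.5,12.8,0,9.3],[0,0,45.5,15.8,14.9,0,9.3],[0,0,52,18,17,0,9.3]]' 15
python3 -m crank '[[0,0,6.5,1.5,2.9,0,9.3],[0,0,13,3,5.8,0,9.3],[0,0,19.5,4.5,8.6,0,9.3],[0,0,26,6,11.5,0,9.3],[0,0,32.5,7.5,14.4,0,9.3],[0,0,39,9,17.2,0,9.3],[0,0,45.5,10.5,20.1,0,9.3],[0,0,52,12,23,0,9.3]]'
python3 -m crank '[[0,0,6.5,0.2,3,0,9.3],[0,0,13,0.5,6,0,9.3],[0,0,19.5,0.8,9,0,9.3],[0,0,26,1,12,0,9.3],[0,0,32.5,1.2,15,0,9.3],[0,0,39,1.5,18,0,9.3],[0,0,45.5,1.8,21,0,9.3],[0,0,52,2,24,0,9.3]]'
python3 -m crank '[[0,0,6.5,0,2.5,0,9.3],[0,0,13,0,5,0,9.3],[0,0,19.5,0,7.5,0,9.3],[0,0,26,0,10,0,9.3],[0,0,32.5,0,12.5,0,9.3],[0,0,39,0,15,0,9.3],[0,0,45.5,0,16,0,9.3],[0,0,52,0,17,0,9.3]]'
python3 - <<'E'
from h import *
s=state();o=s['orientation'];print(s['t'],s['tcp_pos'],np.degrees(np.arctan2(o[1,0],o[0,0])),s['joint_pos'].round(1),s['wrist_force'])
E
```

```text
t: 0.77
tcp_pos: [0.42, -0.4329, 0.3024]
orientation: [[0.277, 0.961, -0.001], [0.961, -0.277, 0.001], [0.001, -0.001, -1.0]]
wrist_force: [-0.1, -0.4, -0.5]
gripper_width: 0.0931
finger_force: 0.0
t: 1.43
tcp_pos: [0.5394, -0.2031, 0.3024]
orientation: [[-0.586, 0.81, -0.001], [0.81, 0.586, -0.0], [0.001, -0.001, -1.0]]
wrist_force: [-0.2, 0.1, 0.5]
gripper_width: 0.0931
finger_force: 0.0
t: 2.1
tcp_pos: [0.559, 0.0367, 0.3024]
orientation: [[-0.999, 0.037, -0.001], [0.037, 0.999, -0.0], [0.001, -0.001, -1.0]]
wrist_force: [0.1, -0.4, 0.8]
gripper_width: 0.093
finger_force: 0.0
t: 2.77
tcp_pos: [0.5586, 0.2072, 0.3023]
orientation: [[-0.642, -0.766, -0.001], [-0.766, 0.642, -0.0], [0.001, 0.001, -1.0]]
wrist_force: [-0.4, -0.3, -0.3]
gripper_width: 0.0932
finger_force: 0.0
2.7667 [0.55857406 0.20719973 0.30232736] -129.9626811891656 [  9.1  40.4 -56.6  90.   35.4  69.1  85.8] [-0.36452281 -0.31724216 -0.25222466]
```

Run:
```python
from h import *
w=camera('wrist');save(w,'w1.png');np.save('w.npy',w,allow_pickle=True)
P=pts(w);z=P[...,2]
r=(abs(P[...,0]-.557)<.05)&(abs(P[...,1]-.216)<.05)
m=r&(z>.13)&(z<.17);q=P[m];print(len(q),q.mean(0),cv2.minAreaRect(q[:,:2].astype(np.float32)) if len(q) else 0)
r=(abs(P[...,0]-.53)<.1)&(abs(P[...,1]-.18)<.1)
m=r&(z>.1)&(z<.135);q=P[m];print(len(q),q.mean(0))
v,u=np.nonzero(r&(z>.13)&(z<.17));print(u.mean(),v.mean())
```

```text
1071 [0.55534452 0.21408814 0.15059148] ((0.5572694540023804, 0.21665838360786438), (0.045534033328294754, 0.013940021395683289), 52.218204498291016)
1074 [0.50810805 0.15391928 0.11847727]
261.51353874883284 214.02427637721755
```

View pics/w1.png

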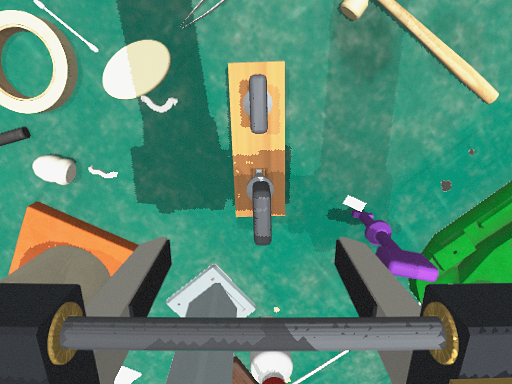

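Wrist view: the long head is between the fingers' line at (262,214), measured at (0.5573, 0.2167), yaw 52.2°, which matches the top view. The short screw is at (258,100) and the purple one is clear at (410,265). Next I align, descend and close.

```bash
python3 -m crank '[[0,0,1.1,-0.1,0.5,-1,9.3],[0,0,2.2,-0.13,0.95,-2,9.3],[0,0,2.2,-0.13,0.95,-3.5,9.3],[0,0,2.2,-0.13,0.95,-5,9.3],[0,0,2.2,-0.13,0.95,-6.5,9.3],[0,0,2.2,-0.13,0.95,-8,9.3],[0,0,2.2,-0.13,0.95,-9.3,9.3],[0,0,2.2,-0.13,0.95,-10.2,9.3]]' 20
python3 -m crank '[[0,0,0,0,0,0,6],[0,0,0,0,0,0,4],[0,0,0,0,0,0,2.5],[0,0,0,0,0,0,1.8],[0,0,0,0,0,0,1],[0,0,0,0,0,0,1],[0,0,0,0,0,0,0.8],[0,0,0,0,0,0,0.8]]' 20
```

```text
t: 3.48
tcp_pos: [0.5574, 0.2138, 0.1983]
orientation: [[-0.62, -0.785, -0.003], [-0.785, 0.62, -0.002], [0.003, 0.001, -1.0]]
wrist_force: [0.5, -0.1, 0.4]
gripper_width: 0.0933
finger_force: 0.0
t: 4.15
tcp_pos: [0.5579, 0.2151, 0.201]
orientation: [[-0.619, -0.786, 0.0], [-0.786, 0.619, 0.0], [-0.0, -0.0, -1.0]]
wrist_force: [0.2, 1.1, -0.9]
gripper_width: 0.0442
finger_force: 0.0
```

```bash
python3 -m crank '[[0,0,0,0,0.1,0,0.8],[0,0,0,0,0.1,0,0.5],[0,0,0,0,0.1,0,0.5],[0,0,0,0,0.1,0,0.5],[0,0,0,0,0.1,0,0.5],[0,0,0,0,0.1,0,0.5],[0,0,0,0,0.1,0,0.5],[0,0,0,0,0.1,0,0.5]]' 30
```

```text
t: 4.82
tcp_pos: [0.5579, 0.2161, 0.2007]
orientation: [[-0.619, -0.786, -0.0], [-0.786, 0.619, -0.0], [0.0, -0.0, -1.0]]
wrist_force: [-0.2, 0.2, -0.2]
gripper_width: 0.014
finger_force: 30.0
```

Gripped at 14 mm. Lifting straight up.

```bash
python3 -m crank '[[0,0,0,0,0,0.8,0.5],[0,0,0,0,0,2.2,0.5],[0,0,0,0,0,4,0.5],[0,0,0,0,0,6,0.5],[0,0,0,0,0,8,0.5],[0,0,0,0,0,10,0.5],[0,0,0,0,0,12,0.5],[0,0,0,0,0,13,0.5]]' 40
python3 -m crank '[[0,0,-3,0,-2,0,0.5],[0,0,-7,0,-5,0,0.5],[0,0,-12,0,-8,0,0.5],[0,0,-17,0,-11,0,0.5],[0,0,-22,0,-14,0,0.5],[0,0,-26,0,-17,0,0.5],[0,0,-29,0,-19,0,0.5],[0,0,-30,0,-20,0,0.5]]'
python3 - <<'E'
from h import *
s=state();o=s['orientation'];print(s['tcp_pos'],np.degrees(np.arctan2(o[1,0],o[0,0])),s['joint_pos'].round(1),s['wrist_force'],s['gripper_width'])
E
```

```text
t: 5.48
tcp_pos: [0.558, 0.217, 0.3345]
orientation: [[-0.618, -0.786, 0.004], [-0.786, 0.618, 0.002], [-0.004, -0.002, -1.0]]
wrist_force: [-0.4, 0.2, -1.4]
gripper_width: 0.0135
finger_force: 40.0
t: 6.15
tcp_pos: [0.5578, 0.0121, 0.3306]
orientation: [[-0.931, -0.365, -0.001], [-0.365, 0.931, -0.003], [0.002, -0.003, -1.0]]
wrist_force: [0.3, -0.4, -1.2]
gripper_width: 0.0138
finger_force: 40.0
[0.55779776 0.01206418 0.33061755] -158.59460202659335 [ 28.4  33.5 -52.6  93.8  28.6  67.2  80.4] [ 0.29426768 -0.40591565 -1.23870325] 0.01379954207817197
```

```bash
python3 -m crank '[[0,0,-3,-0.5,-2,0,0.5],[0,0,-7,-1.2,-4.5,0,0.5],[0,0,-12,-2,-7.5,0,0.5],[0,0,-17,-3,-10.5,0,0.5],[0,0,-22,-4,-13.5,0,0.5],[0,0,-27,-4.6,-16,0,0.5],[0,0,-30,-4.9,-17.3,0,0.5],[0,0,-31.7,-5,-18,0,0.5]]'
python3 -m crank '[[0,0,0,0,0,0,0.5],[0,0,0,0,0,0,0.5],[0,0,0,0,0,0,0.5],[0,0,0,0,0,0,0.5],[0,0,0,0,0,0,0.5],[0,0,0,0,0,0,0.5],[0,0,0,0,0,0,0.5],[0,0,0,0,0,0,0.5]]'
python3 - <<'E'
from h import *
s=state();o=s['orientation'];print(s['tcp_pos'],np.degrees(np.arctan2(o[1,0],o[0,0])),s['joint_pos'].round(1),s['wrist_force'],s['gripper_width'])
a=camera('scene');w=camera('wrist')
A=cv2.resize(a['color'][90:215,140:260],None,fx=4,fy=4,interpolation=2)
cv2.imwrite('pics/d.png',cv2.resize(A,(480,500))[:,:,::-1]);save(w,'w2.png')
for c in(a,w):
    P=pts(c);z=P[...,2]
    r=(abs(P[...,0]-.508)<.05)&(abs(P[...,1]+.163)<.05)
    for lo,hi in((.089,.1),(.125,.155),(.16,.2),(.235,.27)):
        q=P[r&(z>lo)&(z<hi)]; 
        if len(q)>5: print(lo,len(q),q.mean(0).round(4),q.min(0).round(4),q.max(0).round(4))
E
```

```text
t: 6.82
tcp_pos: [0.5075, -0.1652, 0.3308]
orientation: [[-0.984, 0.176, -0.0], [0.176, 0.984, -0.0], [0.0, -0.0, -1.0]]
wrist_force: [-0.4, 0.2, -2.2]
gripper_width: 0.0135
finger_force: 40.0
t: 7.48
tcp_pos: [0.5079, -0.1636, 0.3307]
orientation: [[-0.985, 0.172, -0.0], [0.172, 0.985, 0.0], [0.0, 0.0, -1.0]]
wrist_force: [-0.4, 0.4, -2.4]
gripper_width: 0.0138
finger_force: 40.0
[ 0.50794462 -0.16364814  0.33074531] 170.11640972622178 [ 45.2  29.  -45.6  97.7  22.8  63.1  72.7] [-0.44209573  0.37326408 -2.36633859] 0.013815699453953273
0.089 103 [ 0.5049 -0.1629  0.0943] [ 0.4758 -0.1906  0.0891] [ 0.5382 -0.1328  0.0996]
0.125 17 [ 0.5134 -0.1618  0.1484] [ 0.4981 -0.1675  0.1434] [ 0.5242 -0.1573  0.1525]
0.16 55 [ 0.5129 -0.1619  0.181 ] [ 0.5068 -0.1736  0.16  ] [ 0.5224 -0.1505  0.199 ]
0.235 114 [ 0.5204 -0.1618  0.2585] [ 0.5044 -0.1871  0.235 ] [ 0.5339 -0.1409  0.27  ]
0.089 912 [ 0.5055 -0.1612  0.0931] [ 0.4792 -0.1914  0.089 ] [ 0.5363 -0.1325  0.0974]
0.125 137 [ 0.4999 -0.1621  0.1484] [ 0.4953 -0.1688  0.1409] [ 0.5071 -0.1578  0.1549]
0.16 139 [ 0.4996 -0.1622  0.1865] [ 0.4945 -0.1763  0.1601] [ 0.5065 -0.1499  0.2   ]
0.235 1263 [ 0.4956 -0.1613  0.261 ] [ 0.485  -0.1837  0.2465] [ 0.504  -0.1405  0.27  ]
```

View pics/d.png

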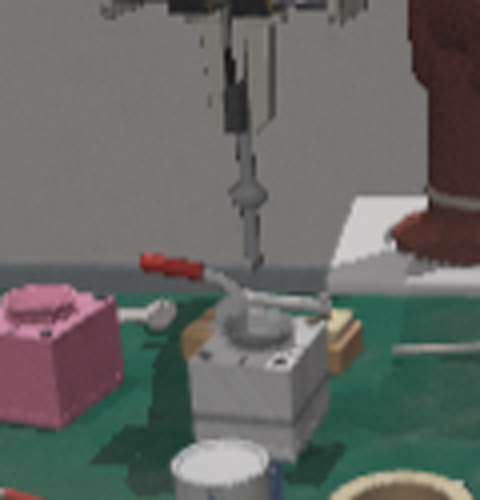

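View pics/w2.png

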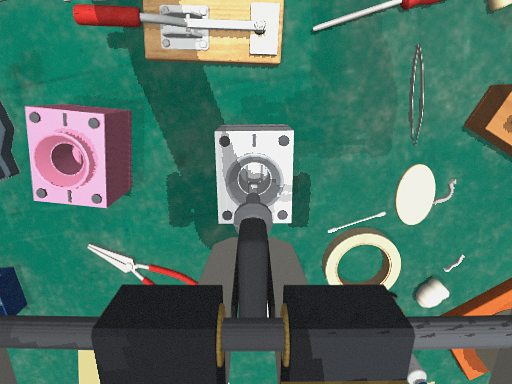

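Scene view: the screw hangs upright over the metal block, which is the grey one at (258,350), and not the pink one. Wrist view: the shank sits over the mouth at (252,190), in line with the marks at (254,140). Shank and rim centres agree to about 1 mm, both near (0.507, -0.162). Lowering: the foot is at z≈0.138, so the floor is 12.6 cm down.

```bash
python3 -m crank '[[0,0,0.2,0,0,-0.8,0.5],[0,0,0.3,0,0,-1.8,0.5],[0,0,0.3,0,0,-2.8,0.5],[0,0,0.3,0,0,-3.8,0.5],[0,0,0.3,0,0,-4.8,0.5],[0,0,0.3,0,0,-5.6,0.5],[0,0,0.3,0,0,-6.2,0.5],[0,0,0.3,0,0,-6.5,0.5]]'
python3 -m crank '[[0,0,0,0,0,-0.3,0.5],[0,0,0,0,0,-0.6,0.5],[0,0,0,0,0,-0.9,0.5],[0,0,0,0,0,-1.2,0.5],[0,0,0,0,0,-1.5,0.5],[0,0,0,0,0,-1.8,0.5],[0,0,0,0,0,-2.1,0.5],[0,0,0,0,0,-2.3,0.5]]'
```

```text
t: 8.25
tcp_pos: [0.5075, -0.1639, 0.2645]
orientation: [[-0.986, 0.167, -0.002], [0.167, 0.986, 0.001], [0.002, 0.0, -1.0]]
wrist_force: [-0.2, 0.6, -2.8]
gripper_width: 0.0138
finger_force: 40.0
t: 8.92
tcp_pos: [0.5078, -0.1639, 0.2424]
orientation: [[-0.986, 0.167, -0.0], [0.167, 0.986, -0.0], [0.0, -0.0, -1.0]]
wrist_force: [-0.9, 0.8, -1.5]
gripper_width: 0.0135
finger_force: 40.0
```

```bash
python3 -m crank '[[0,0,0,0,0,-0.1,0.5],[0,0,0,0,0,-0.2,0.5],[0,0,0,0,0,-0.3,0.5],[0,0,0,0,0,-0.4,0.5],[0,0,0,0,0,-0.5,0.5],[0,0,0,0,0,-0.6,0.5],[0,0,0,0,0,-0.7,0.5],[0,0,0,0,0,-0.8,0.5]]'
```

```text
t: 9.58
tcp_pos: [0.5079, -0.1639, 0.2347]
orientation: [[-0.986, 0.167, 0.0], [0.167, 0.986, -0.0], [-0.0, -0.0, -1.0]]
wrist_force: [0.4, 0.5, -2.1]
gripper_width: 0.0135
finger_force: 40.0
```

```bash
python3 -m crank '[[0,0,0,0,0,-0.1,0.5],[0,0,0,0,0,-0.2,0.5],[0,0,0,0,0,-0.3,0.5],[0,0,0,0,0,-0.4,0.5],[0,0,0,0,0,-0.5,0.5],[0,0,0,0,0,-0.6,0.5],[0,0,0,0,0,-0.7,0.5],[0,0,0,0,0,-0.8,0.5]]'
```

```text
t: 10.25
tcp_pos: [0.5079, -0.1639, 0.2266]
orientation: [[-0.986, 0.167, -0.0], [0.167, 0.986, -0.0], [0.0, -0.0, -1.0]]
wrist_force: [-0.2, 0.9, -2.3]
gripper_width: 0.0139
finger_force: 40.0
```

In the slot, with no resistance. Continuing down.

```bash
python3 -m crank '[[0,0,0,0,0,-0.2,0.5],[0,0,0,0,0,-0.4,0.5],[0,0,0,0,0,-0.6,0.5],[0,0,0,0,0,-0.8,0.5],[0,0,0,0,0,-1,0.5],[0,0,0,0,0,-1.2,0.5],[0,0,0,0,0,-1.4,0.5],[0,0,0,0,0,-1.5,0.5]]'
python3 -m crank '[[0,0,0,0,0,-0.05,0.5],[0,0,0,0,0,-0.1,0.5],[0,0,0,0,0,-0.15,0.5],[0,0,0,0,0,-0.2,0.5],[0,0,0,0,0,-0.25,0.5],[0,0,0,0,0,-0.3,0.5],[0,0,0,0,0,-0.35,0.5],[0,0,0,0,0,-0.4,0.5]]'
```

```text
t: 10.92
tcp_pos: [0.5078, -0.1639, 0.2114]
orientation: [[-0.986, 0.167, -0.0], [0.167, 0.986, 0.0], [0.0, -0.0, -1.0]]
wrist_force: [-0.6, 0.0, -1.6]
gripper_width: 0.0135
finger_force: 40.0
t: 11.58
tcp_pos: [0.5079, -0.1639, 0.2077]
orientation: [[-0.986, 0.167, 0.0], [0.167, 0.986, -0.0], [-0.0, -0.0, -1.0]]
wrist_force: [0.6, -0.5, -2.2]
gripper_width: 0.0136
finger_force: 40.0
```

Foot is at about 15 mm, below the slot and still free. 2 mm more, then a gentle clockwise turn.

```bash
python3 -m crank '[[0,0,0,0,0,-0.05,0.5],[0,0,0,0,0,-0.1,0.5],[0,0,0,0,0,-0.15,0.5],[0,0,0,0,0,-0.2,0.5],[0,0,0,0,0,-0.2,0.5],[0,0,0,0,0,-0.2,0.5],[0,0,0,0,0,-0.2,0.5],[0,0,0,0,0,-0.2,0.5]]' 30
python3 -m crank '[[0,0,-3,0,0,0,0.5],[0,0,-6,0,0,0,0.5],[0,0,-9,0,0,0,0.5],[0,0,-12,0,0,0,0.5],[0,0,-15,0,0,0,0.5],[0,0,-18,0,0,0,0.5],[0,0,-21,0,0,0,0.5],[0,0,-24,0,0,0,0.5]]'
python3 -c "from workcell import *;s=state();print(s['torque'],s['joint_pos'].round(1))"
```

```text
t: 12.25
tcp_pos: [0.5079, -0.1639, 0.2058]
orientation: [[-0.986, 0.167, 0.0], [0.167, 0.986, -0.0], [-0.0, -0.0, -1.0]]
wrist_force: [0.0, -0.2, -2.3]
gripper_width: 0.014
finger_force: 30.0
t: 12.92
tcp_pos: [0.5079, -0.1638, 0.2058]
orientation: [[-0.831, 0.556, 0.0], [0.556, 0.831, 0.0], [-0.0, 0.0, -1.0]]
wrist_force: [-1.1, -1.1, -2.4]
gripper_width: 0.0141
finger_force: 30.0
[ 0.00991882 -0.14446765  0.00639607] [ 37.   35.4 -33.1 106.8  26.3  45.6  46.1]
```

Turning freely, and the joints have plenty of room.

```bash
python3 -m crank '[[0,0,-4,0,0,0,0.5],[0,0,-8,0,0,0,0.5],[0,0,-12,0,0,0,0.5],[0,0,-16,0,0,0,0.5],[0,0,-20,0,0,0,0.5],[0,0,-24,0,0,0,0.5],[0,0,-28,0,0,0,0.5],[0,0,-32,0,0,0,0.5]]'
python3 -m crank '[[0,0,-4,0,0,0,0.5],[0,0,-8,0,0,0,0.5],[0,0,-12,0,0,0,0.5],[0,0,-16,0,0,0,0.5],[0,0,-20,0,0,0,0.5],[0,0,-24,0,0,0,0.5],[0,0,-28,0,0,0,0.5],[0,0,-30,0,0,0,0.5]]'
python3 -c "from workcell import *;s=state();print(s['torque'],s['joint_pos'].round(1))"
```

```text
t: 13.58
tcp_pos: [0.5079, -0.1637, 0.2058]
orientation: [[-0.41, 0.912, 0.0], [0.912, 0.41, 0.0], [0.0, 0.0, -1.0]]
wrist_force: [-0.1, -0.4, -2.0]
gripper_width: 0.0138
finger_force: 30.0
t: 14.25
tcp_pos: [0.508, -0.1635, 0.2058]
orientation: [[0.1, 0.995, 0.0], [0.995, -0.1, 0.0], [0.0, 0.0, -1.0]]
wrist_force: [-1.5, 0.9, -1.9]
gripper_width: 0.0138
finger_force: 30.0
[-0.02803587 -0.06703681 -0.01931233] [ 25.8  32.6 -15.5 107.1  12.4  41.8  -2.4]
```

Turned about 86°. Setting it down the last millimetre and releasing.

```bash
python3 -m crank '[[0,0,0,0,0,-0.05,0.5],[0,0,0,0,0,-0.1,0.5],[0,0,0,0,0,-0.1,0.5],[0,0,0,0,0,-0.1,2.5],[0,0,0,0,0,-0.1,4],[0,0,0,0,0,-0.1,6],[0,0,0,0,0,-0.1,8],[0,0,0,0,0,-0.1,8]]' 10
python3 -m crank '[[0,0,0,0,0,0,8],[0,0,0,0,0,0,8],[0,0,0,0,0,0,8],[0,0,0,0,0,0,8],[0,0,0,0,0,0,8],[0,0,0,0,0,0,8],[0,0,0,0,0,0,8],[0,0,0,0,0,0,8]]'
```

```text
t: 14.92
tcp_pos: [0.508, -0.1639, 0.2049]
orientation: [[0.098, 0.995, 0.0], [0.995, -0.098, -0.0], [-0.0, 0.0, -1.0]]
wrist_force: [0.4, -0.0, 0.5]
gripper_width: 0.0424
finger_force: 0.0
t: 15.58
tcp_pos: [0.5079, -0.1639, 0.2047]
orientation: [[0.098, 0.995, -0.0], [0.995, -0.098, 0.0], [0.0, -0.0, -1.0]]
wrist_force: [-1.0, 0.5, 0.4]
gripper_width: 0.08
finger_force: 0.0
```

```bash
python3 -m crank '[[0,0,0,0,0,1,8],[0,0,0,0,0,2.5,8],[0,0,0,0,0,4,8],[0,0,0,0,0,6,8],[0,0,0,0,0,8,8],[0,0,0,0,0,10,8],[0,0,0,0,0,11,8],[0,0,0,0,0,12,8]]'
python3 -m crank '[[0,0,0,-1,-2,0,8],[0,0,0,-1,-4,0,8],[0,0,0,-1,-7,0,8],[0,0,0,-1,-10,0,8],[0,0,0,-1,-13,0,8],[0,0,0,-1,-15,0,8],[0,0,0,-1,-16,0,8],[0,0,0,-1,-16,0,8]]'
python3 - <<'E'
from h import *
a=camera('scene');b=camera('top')
cv2.imwrite('pics/e.png',np.vstack([cv2.resize(a['color'][130:215,140:350],(630,255),interpolation=2),cv2.resize(b['color'][165:245,150:360],(630,240),interpolation=2)])[:,:,::-1])
for c in(a,b):
    P=pts(c);z=P[...,2]
    r=(abs(P[...,0]-.508)<.05)&(abs(P[...,1]+.163)<.05)
    q=P[r&(z>.125)&(z<.165)]; print(len(q),q.mean(0).round(4),q.max(0).round(3),cv2.minAreaRect(q[:,:2].astype(np.float32)) if len(q) else 0)
E
```

```text
t: 16.25
tcp_pos: [0.5079, -0.1638, 0.3262]
orientation: [[0.098, 0.995, 0.001], [0.995, -0.098, -0.0], [-0.0, 0.001, -1.0]]
wrist_force: [0.0, 0.5, -0.1]
gripper_width: 0.0804
finger_force: 0.0
t: 16.92
tcp_pos: [0.4968, -0.3265, 0.3239]
orientation: [[0.102, 0.995, -0.002], [0.995, -0.102, -0.0], [-0.001, -0.002, -1.0]]
wrist_force: [-0.2, 0.7, -0.6]
gripper_width: 0.0799
finger_force: 0.0
172 [ 0.5128 -0.1621  0.145 ] [ 0.519 -0.141  0.161] ((0.5117858648300171, -0.1635672152042389), (0.014228632673621178, 0.046112850308418274), 1.2568732500076294)
133 [ 0.5067 -0.163   0.1519] [ 0.516 -0.141  0.161] ((0.5079633593559265, -0.1637173295021057), (0.044618383049964905, 0.01469692587852478), 85.66736602783203)
```

View pics/e.png

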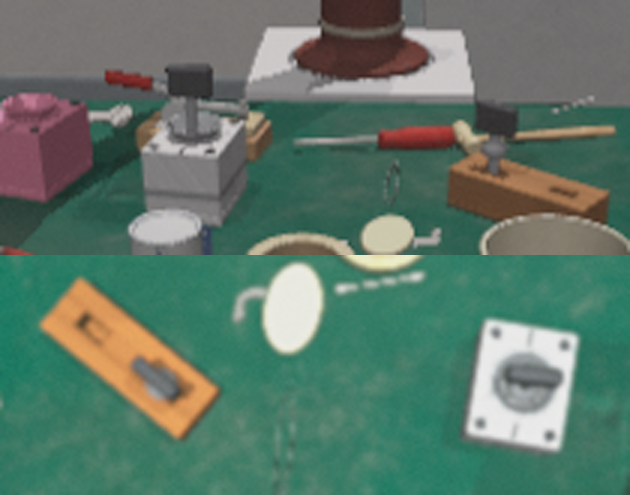

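The long screw stands upright in the metal block (scene crop 190,90; top crop 525,378), its head across the marks, turned about 85°. The short screw is untouched in the stand (top crop 157,378), and the robot is clear. Handing in.

```bash
python3 -c "from workcell import *;print(hand_in())"
```

```text
the job is handed in; nothing more can be done
None
```

The job is handed in at about 17 s: the long screw stands released and upright at the bottom of the well, turned about 86° clockwise, with the short screw still in the stand; the hand-in returned no verdict.

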